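# Turn the dried karahi mouth-up onto the serving board

## Task

The washed copper bowl with the single loop handle has dried mouth-down on the counter beside the serving board. Turn it over so that it stands mouth-up on the board with its foot wholly on the round cork disc, ready to be filled, and let go of it. Tip it over rather than dropping or throwing it, and leave the other tableware where it is.

Things in the scene. Friction and masses are not known exactly. Their poses are not given: they have to be found in the camera images.
- bowl: Loose copper karahi bowl, 150 mm wide, 70 mm high, about 0.4 kg, walls 4 mm, bottom 5 mm. Origin: centre of the mouth plane; z runs from the mouth out through the foot (up at the start, down once mouth-up). Outer radius 75 mm at the mouth, 69, 58 and 38 mm (flat foot) at 36, 56 and 70 mm from it. One steel loop handle sticks out along -y.
- bowl_handle (a point): Centre of the handle's outer cross bar, 115 mm from the bowl's axis along its -y, 38 mm from the mouth plane (38 mm above the counter at the start). The bar runs along the bowl's x, 10 mm thick, 70 mm long; the loop's hole is 50 mm along x and about 40 mm deep. At the start the handle points away from the board.
- bowl_base (a point): Centre of the flat foot (76 mm across), outside face; 70 mm from the mouth plane.
- board: Pale wooden serving board fixed on the counter, 300 mm along its x, 320 mm along its y, 12 mm thick with plain edges. Origin under its centre on the counter. The bowl starts on the counter beyond its -y edge, 8 to 48 mm clear of it.
- board_disc (a point): Centre of the round cork disc (140 mm across, with a thin dark border, flush) on the board's top face, 190 mm in from the edge that the bowl is next to.
- board_edge (a point): Middle of the board's edge next to the bowl, on the top face (12 mm above the counter).
- sauce_cup: Small steel sauce cup, 64 mm wide, 35 mm high, standing mouth-up on a far corner of the serving board. Origin at the centre of its underside.
- dip_cup: White ceramic dip bowl, 76 mm wide, 40 mm high, standing mouth-up on the counter beside the copper bowl, beyond it from the robot. Origin at the centre of its underside.
- tumbler: Copper drinking tumbler, 68 mm wide, 95 mm high, standing mouth-up on the counter beyond the gap between copper bowl and board. Origin at the centre of its underside.
- spice_jar: Amber glass spice jar with dark lid, 60 mm wide, 100 mm high, standing on the counter beyond the board. Origin at the centre of its underside.
- pepper_mill: Turned wooden pepper mill, 54 mm wide, 150 mm high, standing on the counter past the end of the board that is farther from the bowl. Origin at the centre of its underside.
- side_karahi: Another copper karahi with two handles, 150 mm wide, 200 mm over its handles, 86 mm high, standing mouth-up on the counter past the far end of the board; not the one to turn. Origin at the centre of its underside.
Things that resemble listed ones, but are neither listed nor needed, are in the scene too. Leave any purple or white look-alike of the bowl alone.

How it is judged:
By the outcome, as a careful person would: the job done as asked, in the order asked, and still so for the second after the job is handed in, with the robot touching nothing.
It also fails if it takes over 64 s, if anything falls off the work surface, if the arm or the gripper's body presses on something with over 40 N, if the wrist force passes 120 N, or if a joint passes its speed limit or range.

## Robot

A 7-joint arm with a two-finger parallel gripper is mounted at the origin on the work surface. World frame = base frame: x ahead of the robot, y to its left, z up, the work surface at z = 0. Lengths are in m, angles in degrees, forces in N, time in s.
With the tool pointing down it reaches from about 0.425 to 0.875 m from the base axis. Payload 4.7 kg.
Tool frame: the origin (TCP) lies at the very end of the fingers, on their centre line; the grasp point (between the pads) lies 19 mm behind it; z points along the fingers, y is the line along which they close (so a half turn about z gives the same grasp; the last joint's range is limited). The gripper opens to 87 mm and grips with 3 to 60 N. Pads are 19 mm wide; open, the fingers measure 117 mm over their backs; the gripper's body (75 mm by 190 mm) begins 51 mm behind the grasp point.
Start: joints at [70.709, 18.392, -4.016, 83.108, 1.295, 78.541, -3.26], TCP at [0.223, -0.61, 0.223] pointing down, gripper open.
Joint ranges: [-163.93, 163.93], [-17.29, 119.83], [-79.2, 71.16], [3.27, 140.29], [-89.18, 269.18], [5.43, 117.66], [-154.24, 154.24]. Speed limits (degrees/s): [147.25, 147.25, 180, 180, 180, 180, 180].

## Interface

Orientations are given as [roll, pitch, yaw] about the fixed x, y, z axes, in that order (R = Rz(yaw) Ry(pitch) Rx(roll)).
In Python, from cell import get_obs, read_camera, sign_off, silhouettes gives the robot as it stands.
- The arm moves only by the tool play_rows, never from a script. Its argument "steps" is a list that holds one entry, the list of rows, each a list of 7 numbers: the shift along the tool's x, y, z in m, then the turn, a rotation vector about the tool's x, y, z in rad, then the finger opening in m, from 0 to 0.087. A call has 1 to 12 rows; each row shifts and turns the commanded pose from where the row before left it, along the tool's axes as they then stand; what a row does not reach is not made up. A row lasts 1/10 s, in which the tool goes at most 50 mm and 8.59 degrees, less where a joint would pass 70% of its speed; a pose out of reach is approached as far as the arm can. A call is refused whole if a number of a shift passes 0.05 or a number of a turn 0.15, either way. A call with a gripper value outside its range is refused whole. The fingers move at their own pace and stop on an object; "force" is the grip in N (left out, the last holds). Time passes only in rows, so rows that do not move let the fingers close. It gives the time, the measured TCP pose, the force, the opening and the grip force at its end, in the units of the state.
- get_obs(): the state, without advancing time (a new reading comes with each control period).
- read_camera(name): name is "side" or "top" or "wrist"; returns a dict with "frame" (480x640x3 uint8, red, green, blue), "intrinsics" (3x3 intrinsics, pixels), "view" (4x4, takes a point from world to camera coordinates). Camera axes: x right, y up, looking along -z (the intrinsics and any distortion apply to the point x, -y, -z); pixel columns grow to the right and rows downward; lengths in m; the calibration is good to about 2 mm. A picture is of the moment at which its call begins. There is no depth.
- sign_off(): hands the job in; it is judged then, once.
Trained networks look in the newest picture that a camera, given by its name, has taken for a name from the list of things; names that differ only in an ending like _2 or _b are one class to them, and where a whole thing is asked for, a point or a joint stands for the part that bears it (a point fixed in the world has none). Each returns a list of dicts, best first, with "p" (0 to 1); they miss things now and then, are a little off and sometimes report something else, mostly with a low value. They report only what shows in the picture. A call takes as long as a camera call. They do not tell look-alikes from the thing itself.
- silhouettes(camera, name): "pixels" (480x640 bool, what is visible of it) and "extent" ([left, top, right, bottom] in pixels, round what is visible of it).
The state is a dict: "time_s": time; "qpos": joint angles; "joint_velocities": joint speeds; "effort": joint torques, N m; "tool_pos": TCP position; "tool_rot": TCP orientation; "force": force on the tool from outside, world axes, zero at the start; "wrist_torque": the same for the moment, N m; "grip_width": finger opening in m; "grasp_force": force on a finger pad.
Only numpy, scipy, OpenCV 4.12 (cv2) and the standard library are available. Lean on these libraries where they do the work, as an engineer would, in place of code of your own. Each camera call takes 0.05 s, during which the arm holds its last target. There are 200 camera calls.

## Working session

There is one attempt and no reset: what is moved stays moved. The work goes in short steps, Python scripts to look and compute and a tool call to move; the robot and the scene stay as the last step left them, time stands still between calls to the robot, and variables do not carry over. Pictures are saved under pics/ and viewed, at most 10 in all, crops included, and the job is handed in when it is done.

Besides the shell and the picture viewer there is one more tool, called after "Emit:" as name(argument=value, ...), one argument or row to a line, values as JSON. play_rows: Moves the arm, as the interface text tells. Its arguments: {"type":"object","properties":{"steps":{"type":"array","items":{"type":"array","items":{"type":"array","items":{"type":"number"}}}},"force":{"type":"number"}},"required":["steps"]}

```bash
mkdir -p pics; ls; cat > h.py <<'E'
import numpy as np, cv2
from cell import get_obs, read_camera, sign_off, silhouettes
def ray(c,u,v):
    K=c["intrinsics"];V=np.array(c["view"]);R=V[:3,:3];t=V[:3,3]
    d=np.linalg.inv(K)@np.array([u,v,1.]);d=np.array([d[0],-d[1],-d[2]])
    return -R.T@t, R.T@d
def onz(c,u,v,z):
    o,d=ray(c,u,v);return o+d*(z-o[2])/d[2]
def proj(c,p):
    V=np.array(c["view"]);q=V[:3,:3]@np.array(p)+V[:3,3];q=np.asarray(c["intrinsics"])@np.array([q[0],-q[1],-q[2]]);return q[:2]/q[2]
def save(f,n): cv2.imwrite("pics/"+n,f[:,:,::-1])
E
python3 - <<'E'
from h import *
o=get_obs();print({k:np.round(v,3) for k,v in o.items()})
for n in("top","side"):
    c=read_camera(n);save(c["frame"],n+"0.png");print(n,np.round(ray(c,320,240),2))
    for m in("bowl","board","board_disc","bowl_handle","bowl_base","dip_cup","tumbler"):
        try:
            for s in silhouettes(n,m)[:3]:
                e=s["extent"];ys,xs=np.nonzero(s["pixels"]);print(m,round(s["p"],2),np.round(e),len(xs),np.round([xs.mean(),ys.mean()]),np.round(onz(c,xs.mean(),ys.mean(),0.03),3))
        except Exception as ex: print(m,ex)
E
```

```text
pics
{'time_s': np.float64(0.0), 'qpos': array([70.707, 18.44 , -4.015, 83.173,  1.296, 78.542, -3.26 ]), 'joint_velocities': array([ 0.012,  0.014, -0.071,  0.027,  0.061,  0.043, -0.053]), 'effort': array([ 1.0000e-03, -4.9129e+01, -4.0400e-01, -3.1252e+01, -6.4000e-02,
        4.4000e-02,  0.0000e+00]), 'tool_pos': array([ 0.223, -0.61 ,  0.221]), 'tool_rot': array([-1.7989e+02,  7.0000e-03,  2.0102e+01]), 'force': array([-1.001,  0.614, -0.307]), 'wrist_torque': array([0.02 , 0.046, 0.014]), 'grasp_force': np.float64(0.0), 'grip_width': np.float64(0.087)}
top [[ 0.45  0.01  1.44]
 [ 0.06 -0.01 -1.  ]]
bowl 0.96 [359. 238. 444. 295.] 3010 [394. 266.] [ 0.474 -0.194  0.03 ]
bowl 0.62 [217. 178. 359. 314.] 14092 [289. 247.] [0.515 0.07  0.03 ]
bowl 0.56 [446. 309. 510. 386.] 3082 [480. 352.] [ 0.262 -0.412  0.03 ]
board 0.8 [217. 179. 357. 312.] 14131 [289. 247.] [0.516 0.071 0.03 ]
board 0.61 [364. 235. 440. 296.] 2951 [393. 266.] [ 0.474 -0.193  0.03 ]
board 0.28 [181. 267. 211. 288.] 520 [196. 278.] [0.434 0.302 0.03 ]
board_disc 0.75 [216. 179. 360. 311.] 14248 [289. 247.] [0.51
[... 1318 characters left out ...]
-0.182  0.03 ]
bowl_handle 0.86 [267. 152. 311. 188.] 1159 [289. 170.] [ 0.651 -0.392  0.03 ]
bowl_handle 0.69 [370. 155. 417. 190.] 1290 [397. 174.] [ 0.265 -0.403  0.03 ]
bowl_base 0.92 [311. 182. 356. 232.] 1590 [333. 211.] [ 0.478 -0.181  0.03 ]
bowl_base 0.69 [366. 153. 420. 191.] 1222 [398. 174.] [ 0.262 -0.402  0.03 ]
bowl_base 0.64 [269. 154. 312. 185.] 1131 [289. 170.] [ 0.651 -0.392  0.03 ]
dip_cup 0.74 [271. 193. 288. 213.] 364 [278. 201.] [ 0.664 -0.216  0.03 ]
tumbler 0.92 [244. 207. 267. 242.] 654 [254. 224.] [ 0.722 -0.1    0.03 ]
tumbler 0.61 [313. 184. 359. 230.] 1466 [334. 212.] [ 0.477 -0.178  0.03 ]
tumbler 0.53 [266. 194. 289. 212.] 342 [278. 202.] [ 0.664 -0.214  0.03 ]
```

View pics/top0.png

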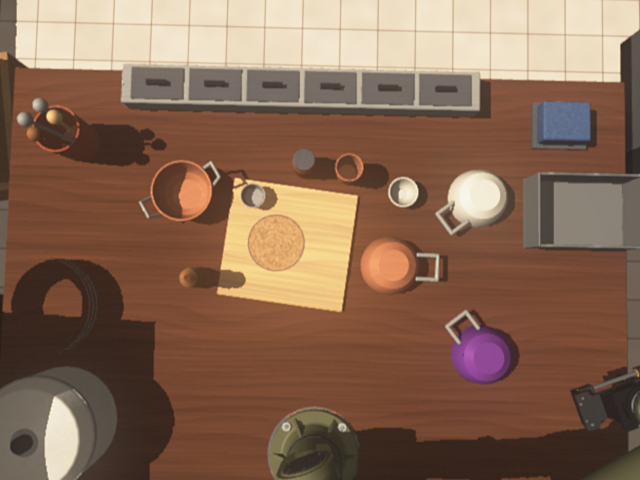

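```bash
python3 - <<'E'
from h import *
f=cv2.imread("pics/top0.png")[150:320,170:520]
cv2.imwrite("pics/crop0.png",cv2.resize(f,(800,389),interpolation=cv2.INTER_CUBIC))
E
```

```text
(no output)
```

View pics/crop0.png

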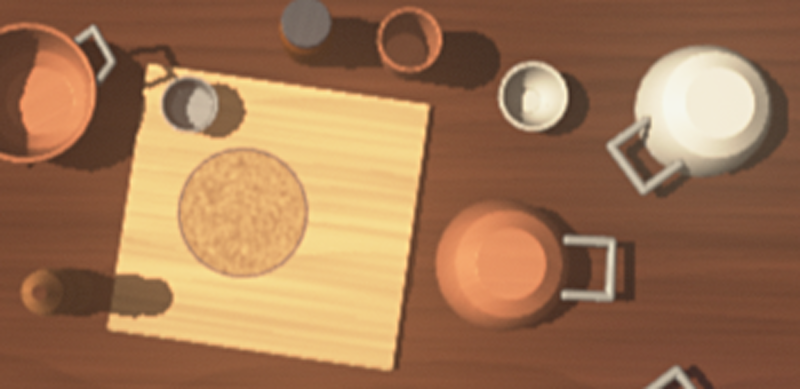

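Three single-handle candidates: copper at (389,266), white at (478,198) and purple at (481,355). The two-handled karahi is at (181,190). The copper one beside the board with its handle pointing away at (438,267) fits, and the crop confirms it. Next: measure.

```bash
python3 - <<'E'
from h import *
c=read_camera("top");f=c["frame"].astype(int)
r,g,b=f[...,0],f[...,1],f[...,2]
U,Vv=np.meshgrid(range(640),range(480))
# handle: greyish pixels near
m=(np.abs(r-b)<40)&(r>120)&(U>412)&(U<446)&(Vv>245)&(Vv<290)
bar=m&(U>=434)
ys,xs=np.nonzero(bar);print("bar px",xs.mean(),ys.mean(),len(xs),ys.min(),ys.max())
B=onz(c,xs.mean(),ys.mean(),.041);print("bar",B.round(4))
# disc
s=[x for x in silhouettes("top","board")][0]
lab=cv2.cvtColor(c["frame"],cv2.COLOR_RGB2HSV)
D=onz(c,276.3,242.7,.012);print("disc",D.round(4))
F=onz(c,392.2,265.2,.07);print("foot",F.round(4))
u=(F-B)[:2];print("foot-bar",u,np.linalg.norm(u),np.degrees(np.arctan2(u[1],u[0])))
for n,p in dict(e1=(358,196),e2=(342,311),e3=(217,294),e4=(234,179)).items(): print(n,onz(c,*p,.012).round(3))
for n,z in dict(sauce_cup=.035,pepper_mill=.1,side_karahi=.05,spice_jar=.09,tumbler=.09).items():
    for s in silhouettes("top",n)[:2]:
        ys,xs=np.nonzero(s["pixels"]);print(n,round(s["p"],2),xs.mean().round(),ys.mean().round(),onz(c,xs.mean(),ys.mean(),z).round(3))
# disc ellipse by colour: saturation/brightness
roi=(U>235)&(U<315)&(Vv>205)&(Vv<280)
d=roi&(b>0)&(r-b>60)&(r<225)
k=cv2.connectedComponentsWithStats(cv2.morphologyEx(d.astype(np.uint8),cv2.MORPH_CLOSE,np.ones((3,3))))
print(k[2][1:][k[2][1:,4]>300],k[3][1:][k[2][1:,4]>300])
E
```

```text
bar px 436.48571428571427 267.3904761904762 105 253 281
bar [ 0.4721 -0.2999  0.041 ]
disc [0.5268 0.1036 0.012 ]
foot [ 0.4748 -0.1849  0.07  ]
foot-bar [0.00270237 0.11504732] 0.11507905449625488 88.65441663767848
e1 [ 0.651 -0.103  0.012]
e2 [ 0.357 -0.067  0.012]
e3 [0.394 0.25  0.012]
e4 [0.688 0.216 0.012]
sauce_cup 0.96 253.0 196.0 [0.642 0.164 0.035]
pepper_mill 0.6 195.0 278.0 [0.434 0.289 0.1  ]
side_karahi 0.81 181.0 191.0 [0.65  0.341 0.05 ]
spice_jar 0.59 304.0 164.0 [0.716 0.037 0.09 ]
tumbler 0.97 348.0 169.0 [ 0.707 -0.072  0.09 ]
[[ 248  214   57   57 1384]] [[274.51734104 243.26878613]]
```

Emit:
play_rows(
  steps=[
    [[0,0,0,0,0,0.125,0.05],[0,0,0,0,0,0.125,0.05],[0,0,0,0,0,0.124,0.05],[0.027,-0.035,0.009,0,0,0,0.046],[0.027,-0.035,0.009,0,0,0,0.046],[0.027,-0.035,0.009,0,0,0,0.046],[0.027,-0.035,0.009,0,0,0,0.046],[0.027,-0.035,0.009,0,0,0,0.046],[0.027,-0.035,0.009,0,0,0,0.046],[0.027,-0.035,0.009,0,0,0,0.046],[0.027,-0.035,0.009,0,0,0,0.046],[0.027,-0.035,0.009,0,0,0,0.046]],
  ],
  force=15,
)

```text
time_s: 2.35
tool_pos: [0.4746, -0.2998, 0.1416]
tool_rot: [180.0, -0.0, -1.3]
force: [1.4, -1.2, 0.2]
grip_width: 0.046
grasp_force: 0.0
```

```bash
python3 - <<'E'
from h import *
o=get_obs();print(o["tool_pos"],o["tool_rot"],o["grip_width"],o["qpos"])
c=read_camera("wrist");save(c["frame"],"w1.png")
for p in [(.472,-.300,.038),(.475,-.185,.07)]: print(proj(c,p))
E
```

```text
[ 0.47455497 -0.29978445  0.14155437] [ 1.79961243e+02 -3.41659288e-02 -1.33978788e+00] 0.04600168396841631 [ 43.7163346   11.53288504 -15.86589988 101.51303957   3.41566961
  67.37045663 -64.4976485 ]
[316.52668723 242.57585475]
[121.68883026 258.7604845 ]
```

View pics/w1.png

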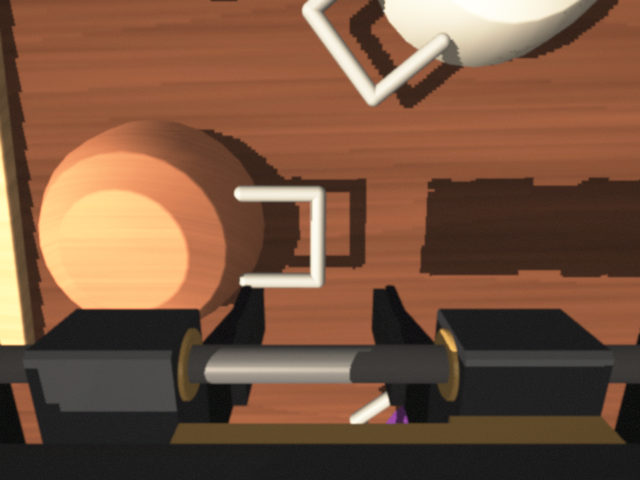

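The bar centre is at (318,236) between the fingers, within 3 mm of the predicted (316.5,242.6). The white bowl's handle, near (375,100), is clear. Now descend and grip.

Emit:
play_rows(
  steps=[
    [[0.001,0.001,0.041,0,0,0,0.046],[0,0,0.041,0,0,0,0.046],[0,0,0.03,0,0,0,0.046],[0,0,0.01,0,0,0,0.046],[0,0,0,0,0,0,0.03],[0,0,0,0,0,0,0.0],[0,0,0,0,0,0,0.0],[0,0,0,0,0,0,0.0],[0,0,0,0,0,0,0.0]],
  ],
  force=15,
)

```text
time_s: 3.3
tool_pos: [0.4752, -0.3024, 0.0207]
tool_rot: [180.0, -0.1, -1.3]
force: [0.3, 4.5, 2.0]
grip_width: 0.0139
grasp_force: 1.7
```

Emit:
play_rows(
  steps=[
    [[0,0,0,0,0,0,0.0],[0,0,0,0,0,0,0.0],[0,0,0,0,0,0,0.0],[0,-0.004,-0.016,0,0,0,0.0],[0,-0.005,-0.016,0,0,0,0.0],[0,-0.007,-0.015,0,0,0,0.0],[0,-0.008,-0.015,0,0,0,0.0],[0,0,0,0,0,0,0.0]],
  ],
  force=15,
)

```text
time_s: 4.1
tool_pos: [0.4771, -0.2776, 0.0847]
tool_rot: [179.9, -0.2, -1.2]
force: [0.4, -1.2, -1.2]
grip_width: 0.0094
grasp_force: 15.0
```

Emit:
play_rows(
  steps=[
    [[0,-0.01,-0.014,0,0,0,0.0],[0,-0.01,-0.014,0,0,0,0.0],[0,-0.012,-0.012,0,0,0,0.0],[0,-0.012,-0.012,0,0,0,0.0],[0,-0.014,-0.01,0,0,0,0.0],[0,-0.014,-0.01,0,0,0,0.0],[0,-0.014,-0.008,0,0,0,0.0],[0,-0.014,-0.008,0,0,0,0.0],[0,0,0,0,0,0,0.0],[0,0,0,0,0,0,0.0]],
  ],
)

```text
time_s: 5.1
tool_pos: [0.4771, -0.1776, 0.1691]
tool_rot: [-180.0, 0.1, -1.3]
force: [-0.1, -0.2, -0.8]
grip_width: 0.0095
grasp_force: 15.0
```

```bash
python3 - <<'E'
from h import *
c=read_camera("side");f=c["frame"][130:340,230:430]
save(cv2.resize(f,(600,630)[:2] if 0 else (570,598),interpolation=cv2.INTER_CUBIC),"s2.png")
E
```

```text
(no output)
```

View pics/s2.png

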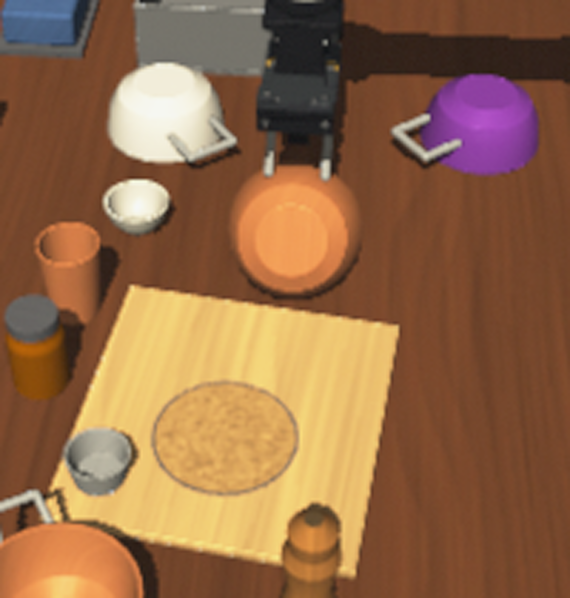

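The bowl stands tipped on its rim, centred at crop (293,235), with its foot toward the board. Lift it to hang and carry it over the board.

Emit:
play_rows(
  steps=[
    [[0,-0.013,-0.008,0,0,0,0.0],[0,-0.013,-0.008,0,0,0,0.0],[0,-0.013,-0.008,0,0,0,0.0],[0,-0.013,-0.008,0,0,0,0.0],[0,-0.013,-0.01,0,0,0,0.0],[0,-0.013,-0.01,0,0,0,0.0],[0.002,-0.013,-0.01,0,0,0,0.0],[0.005,-0.013,-0.005,0,0,0,0.0],[0.01,-0.013,0,0,0,0,0.0],[0.01,-0.013,0,0,0,0,0.0],[0.01,-0.013,0,0,0,0,0.0],[0.008,-0.013,0,0,0,0,0.0]],
  ],
  force=20,
)

```text
time_s: 6.35
tool_pos: [0.5269, -0.0221, 0.2366]
tool_rot: [-180.0, -0.0, -1.3]
force: [0.8, -0.9, -3.4]
grip_width: 0.0092
grasp_force: 20.0
```

Emit:
play_rows(
  steps=[
    [[0.001,-0.013,0,0,0,0,0.0],[0,-0.013,0,0,0,0,0.0],[0,-0.006,0,0,0,0,0.0],[0,0,0,0,0,0,0.0],[0,0,0,0,0,0,0.0],[0,0,0,0,0,0,0.0],[0,0,0,0,0,0,0.0],[0,0,0,0,0,0,0.0]],
  ],
)

```text
time_s: 7.15
tool_pos: [0.5278, 0.0081, 0.2366]
tool_rot: [180.0, -0.0, -1.4]
force: [-0.3, -0.1, -2.5]
grip_width: 0.0092
grasp_force: 20.0
```

```bash
python3 - <<'E'
from h import *
o=get_obs();print(o["force"],o["qpos"])
c=read_camera("side");f=c["frame"][130:340,230:430]
save(cv2.resize(f,(570,598),interpolation=cv2.INTER_CUBIC),"s3.png")
E
```

```text
[-0.25198499 -0.1017934  -2.45950687] [ 25.78651564   4.74997244 -31.063351    98.3180343    2.52077418
  77.62106122 -97.1128907 ]
```

View pics/s3.png

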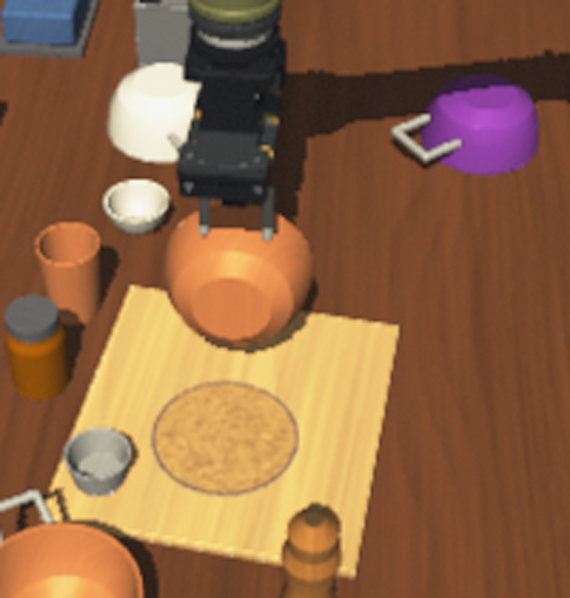

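The bowl hangs over the board with its foot toward +y, at crop (235,295), and everything else is undisturbed. Lower it to contact and begin rolling it.

Emit:
play_rows(
  steps=[
    [[0,-0.002,0.014,0,0,0,0.0],[0,-0.002,0.014,0,0,0,0.0],[0,-0.002,0.012,0,0,0,0.0],[0,0,0.006,0,0,0,0.0],[0,0,0.006,0,0,0,0.0],[0,0,0,0,0,0,0.0],[0,0,0,0,0,0,0.0]],
  ],
  force=15,
)

```text
time_s: 7.9
tool_pos: [0.5315, 0.0169, 0.1889]
tool_rot: [-179.9, -0.5, -1.2]
force: [0.0, 2.4, 15.0]
grip_width: 0.0093
grasp_force: 15.0
```

Emit:
play_rows(
  steps=[
    [[0,-0.015,0.005,0,0,0,0.0],[0,-0.015,0.004,0,0,0,0.0],[0,-0.016,0.005,0,0,0,0.0],[0,-0.016,0.005,0,0,0,0.0],[0,-0.013,0.006,0,0,0,0.0],[0,-0.013,0.006,0,0,0,0.0],[0,-0.015,0.008,0,0,0,0.0],[0,-0.015,0.008,0,0,0,0.0],[0,0,0,0,0,0,0.0]],
  ],
)

```text
time_s: 8.8
tool_pos: [0.533, 0.1427, 0.1414]
tool_rot: [-179.4, -0.5, -0.9]
force: [0.2, 11.3, 15.9]
grip_width: 0.0093
grasp_force: 15.0
```

```bash
python3 - <<'E'
from h import *
o=get_obs();print(o["force"],o["tool_pos"])
c=read_camera("side");f=c["frame"][130:340,230:430]
save(cv2.resize(f,(570,598),interpolation=cv2.INTER_CUBIC),"s4.png")
E
```

```text
[ 0.22738203 11.30929983 15.88629845] [0.53299771 0.14274038 0.14143592]
```

View pics/s4.png

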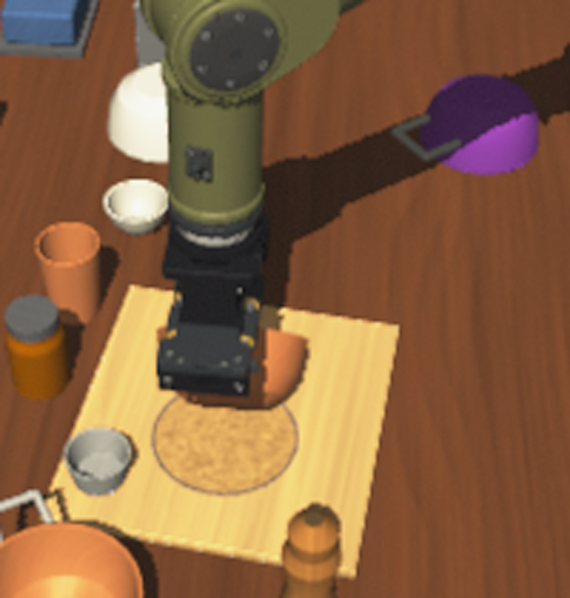

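Emit:
play_rows(
  steps=[
    [[0,0,-0.005,0,0,0,0.0],[0,-0.011,0.008,0,0,0,0.0],[0,-0.011,0.009,0,0,0,0.0],[0,-0.011,0.01,0,0,0,0.0],[0,-0.009,0.01,0,0,0,0.0],[0,-0.009,0.011,0,0,0,0.0],[0,0,0,0,0,0,0.0]],
  ],
  force=10,
)

```text
time_s: 9.55
tool_pos: [0.5312, 0.1869, 0.0934]
tool_rot: [-179.8, 0.0, -1.2]
force: [0.1, 3.9, 2.6]
grip_width: 0.0093
grasp_force: 10.0
```

Emit:
play_rows(
  steps=[
    [[0,-0.007,0.011,0,0,0,0.0],[0,-0.007,0.012,0,0,0,0.0],[0,-0.005,0.012,0,0,0,0.0],[0,-0.004,0.011,0,0,0,0.0],[0,-0.002,0.01,0,0,0,0.0],[0,0,0,0,0,0,0.0],[0,0,0,0,0,0,0.0]],
  ],
)

```text
time_s: 10.25
tool_pos: [0.532, 0.2074, 0.0378]
tool_rot: [179.9, 0.1, -1.4]
force: [-0.2, 0.9, -1.4]
grip_width: 0.0091
grasp_force: 10.0
```

```bash
python3 - <<'E'
from h import *
o=get_obs();print(o["force"],o["tool_pos"])
c=read_camera("side");f=c["frame"][130:340,230:430]
save(cv2.resize(f,(570,598),interpolation=cv2.INTER_CUBIC),"s5.png")
E
```

```text
[-0.24970758  0.90898276 -1.44583364] [0.53204016 0.20740155 0.03778348]
```

View pics/s5.png

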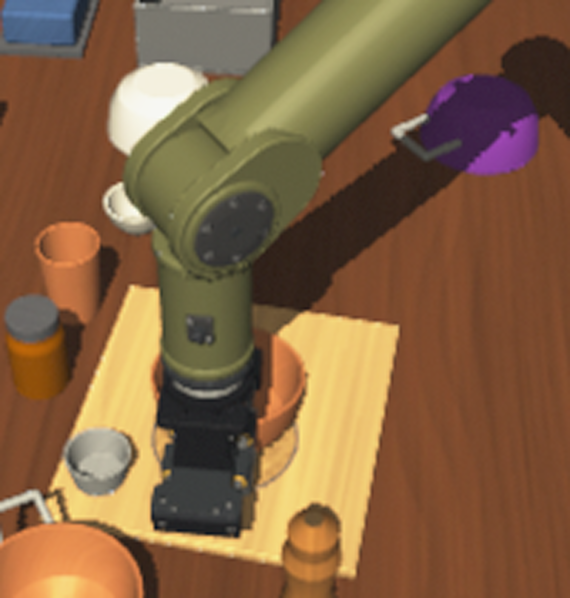

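The bowl is mouth-up apart from the last few degrees, at crop (230,380) with its foot on the cork side. Set it down.

Emit:
play_rows(
  steps=[
    [[0,-0.002,0.004,0,0,0,0.0],[0,-0.002,0.004,0,0,0,0.0],[0,0,0.003,0,0,0,0.0],[0,0,0,0,0,0,0.0],[0,0,0,0,0,0,0.0]],
  ],
)

```text
time_s: 10.8
tool_pos: [0.5325, 0.2121, 0.0273]
tool_rot: [180.0, 0.0, -1.3]
force: [-0.2, -1.9, -1.0]
grip_width: 0.0092
grasp_force: 10.0
```

```bash
python3 - <<'E'
from h import *
c=read_camera("top");f=c["frame"][150:330,170:410]
save(cv2.resize(f,(720,540),interpolation=cv2.INTER_CUBIC),"t6.png")
o=get_obs();print(o["force"],o["tool_pos"])
for n in("top","side"):
    c=read_camera(n)
    for s in silhouettes(n,"bowl")[:3]: print(n,s["p"],s["extent"])
    print(proj(c,(.529,.096,.082)))
E
```

```text
[ 0.30648345 -0.9431423  -0.59237154] [0.53255022 0.21228051 0.02748537]
top 0.89 [436.0, 171.9, 506.1, 235.8]
top 0.87 [448.5, 309.3, 512.0, 387.1]
top 0.66 [245.2, 214.3, 310.8, 271.0]
[277.56038879 240.34993842]
side 0.91 [269.2, 152.0, 306.1, 182.0]
side 0.86 [369.0, 151.8, 420.5, 190.4]
side 0.56 [282.7, 246.5, 333.2, 290.4]
[309.39177074 263.05373267]
```

View pics/t6.png

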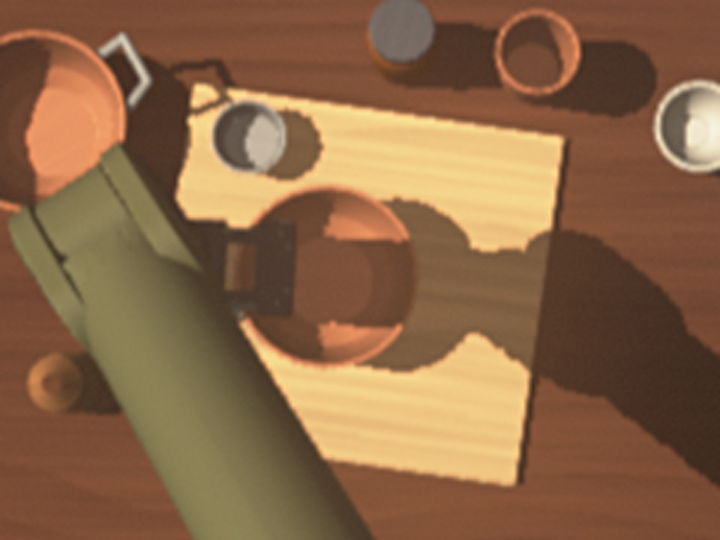

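The rim centre is at crop (327,275), about (0.53, 0.09) in the world, so the foot is well inside the cork disc. Release gently and retreat upward.

Emit:
play_rows(
  steps=[
    [[0,0,0,0,0,0,0.012],[0,0,0,0,0,0,0.016],[0,0,0,0,0,0,0.022],[0,0,0,0,0,0,0.024],[0,0,0,0,0,0,0.024]],
  ],
)

```text
time_s: 11.55
tool_pos: [0.5326, 0.2128, 0.0276]
tool_rot: [-180.0, -0.0, -1.3]
force: [-0.3, -1.0, 0.3]
grip_width: 0.0231
grasp_force: 0.0
```

Emit:
play_rows(
  steps=[
    [[0,0,-0.01,0,0,0,0.024],[0,0,-0.015,0,0,0,0.024],[0,0,-0.025,0,0,0,0.024],[0,0,-0.035,0,0,0,0.024],[0,0,-0.04,0,0,0,0.024],[0,0,-0.04,0,0,0,0.024],[0,0,-0.04,0,0,0,0.024],[-0.04,0,-0.01,0,0,0,0.024],[-0.04,0,0,0,0,0,0.024],[-0.03,0,0,0,0,0,0.024],[0,0,0,0,0,0,0.024],[0,0,0,0,0,0,0.024]],
  ],
)

```text
time_s: 12.75
tool_pos: [0.4228, 0.2154, 0.244]
tool_rot: [180.0, -0.2, -1.3]
force: [0.7, 0.2, 0.6]
grip_width: 0.0241
grasp_force: 0.0
```

```bash
python3 - <<'E'
from h import *
o=get_obs();print(o["force"],o["tool_pos"])
a=read_camera("side")["frame"][130:340,230:430];b=read_camera("top")["frame"][150:330,170:410]
save(np.hstack([cv2.resize(a,(380,399),interpolation=cv2.INTER_CUBIC),cv2.resize(b,(420,399),interpolation=cv2.INTER_CUBIC)]),"f7.png")
E
```

```text
[0.66057458 0.23249736 0.56396903] [0.42279439 0.21535907 0.24403606]
```

View pics/f7.png

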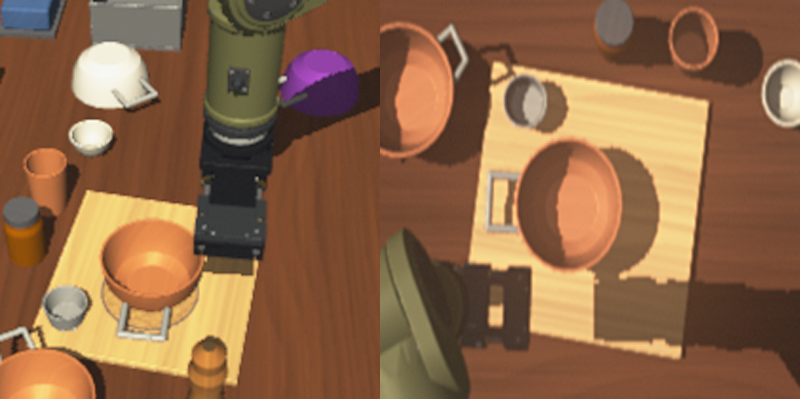

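The bowl stands mouth-up, with its rim centre at crop (569,204), about (0.525, 0.095) in the world. That is about 9 mm from the disc centre, against a 32 mm margin. The cork shows around the foot and the other tableware is untouched.

```bash
python3 -c "
from cell import sign_off; print(sign_off())"
```

```text
the job is handed in; nothing more can be done
None
```

The copper bowl was tipped over by its handle and now stands mouth-up and released on the cork disc, with its foot about 9 mm off the disc's centre and the other tableware untouched; the job is handed in, at about 13 s on the robot's clock.

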